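# Roll the compact holder's wheel until the jaw meets the gauge clip

### The arm

A 6-joint arm with a two-finger parallel gripper is mounted at the origin on the work surface. World frame = base frame: x ahead of the robot, y to its left, z up, the work surface at z = 0. Lengths are in m, angles in degrees, forces in N, time in s.
With the tool pointing down it reaches from about 0.325 to 1 m from the base axis. Payload 5.1 kg.
Tool frame: the origin (TCP) lies at the very end of the fingers, on their centre line; the grasp point (between the pads) lies 19 mm behind it (env.tcp_to_grasp is the distance from the TCP to the grasp point, in m); z points along the fingers, y is the line along which they close (so a half turn about z gives the same grasp; the last joint's range is limited). The gripper opens to 85 mm and grips with 20 to 120 N. Pads are 22 mm wide; open, the fingers measure 114 mm over their backs; the gripper's body (76 mm by 85 mm) begins 54 mm behind the grasp point. The pads swing forward as they close: fully open they stand 13 mm farther back than shut.
Start: joints at [-75.951, 7.093, 94.555, -0, 78.352, -4.733], TCP at [0.209, -0.615, 0.231] pointing down, gripper open.
Joint ranges: [-149.61, 149.61], [-58.7, 133.49], [1.44, 155.28], [-77.14, 257.14], [18.33, 153.61], [-166.67, 166.67]. Speed limits (degrees/s): [147.25, 147.25, 180, 180, 180, 180].

### API

Orientations are given as a 3x3 rotation matrix whose columns are the frame's x, y, z axes.
In Python, from cell import readout, read_camera, calibration, env gives the robot as it stands.
- The arm moves only by the shell command python3 -m jog 'ROWS' [OPENING] [FORCE]. ROWS is JSON, a list that holds one entry, the list of rows, each a list of 6 numbers: the shift along the world's x, y, z in m, then the turn, a rotation vector about the world's x, y, z in rad. In form: [[[x, y, z, wx, wy, wz], ...]]. A call has 1 to 20 rows; each row is the pose to reach, as a shift and turn from the pose commanded when the call began; what a row does not reach only later rows make up. A row lasts 1/10 s, in which the tool goes at most 50 mm and 8.59 degrees, less where a joint would pass 70% of its speed; a pose out of reach is approached as far as the arm can. A call with a gripper value outside its range is refused whole. OPENING is the finger opening in m, from 0 to 0.0854, set as the call begins (- or left out, the last holds). The fingers move at their own pace and stop on an object; FORCE is the grip in N (left out, the last holds). Time passes only in rows, so rows that repeat a pose let the fingers close. It gives the time, the measured TCP pose, the force, the opening and the grip force at its end, in the units of the state.
- readout.observe(): the state, without advancing time (a new reading comes with each control period).
- read_camera(name): name is "side" or "top"; returns the picture (400x640x3 uint8, red, green, blue); there is no depth.
- calibration(name): a dict with "K" (3x3 intrinsics, pixels), "distortion" ([k1, k2, p1, p2, k3] as OpenCV has them; the pictures are not rectified), "cam_to_world" (4x4, takes a point from camera to world coordinates). Camera axes: x right, y up, looking along -z (the intrinsics and any distortion apply to the point x, -y, -z); pixel columns grow to the right and rows downward; lengths in m; the calibration is good to about 2 mm. A picture is of the moment at which its call begins. calibration takes no time and is no camera call.
- env.job_done(): hands the job in; it is judged then, once.
The state is a dict: "time_s": time; "joint_pos": joint angles; "joint_vel": joint speeds; "joint_efforts": joint torques, N m; "eef_pos": TCP position; "eef_rot": TCP orientation; "force": force on the tool from outside, world axes, zero at the start; "wrist_torque": the same for the moment, N m; "finger_gap": finger opening in m; "grasp_force": force on a finger pad.
Only numpy, scipy, OpenCV 4.12 (cv2) and the standard library are available. Lean on these libraries where they do the work, as an engineer would, in place of code of your own. Each camera call takes 0.05 s, during which the arm holds its last target. There are 200 camera calls.

### The job

Set the compact holder for the next compact: with a fingertip on top of the knurled brass wheel, gently roll it until the sliding jaw has closed far enough for its red pointer to line up with the green gauge clip. Move the jaw only by the wheel; do not grasp or lift anything, do not shove the holder, leave the clip and the other things on the table alone, and finish clear of everything.

Things in the scene. Friction and masses are not known exactly. Their poses are not given: they have to be found in the camera images.
- holder: compact holder, a small bench vice: blue base plate 16 mm thick, about 3.5 kg in all, loose on the table. Origin on its underside; +y runs from the wheel towards the fixed jaw, z up. The plate reaches from -57 to +93 mm in x and from -140 to +140 mm in y. Fixed jaw: face at y = +100 mm, top 62 mm above the table.
- wheel: knurled brass wheel with three red ridges, 60 mm in diameter, 20 mm wide, origin at its centre (holder frame x 0, y -100, z 55 mm), turning about the holder's x axis between two aluminium cheeks (42 mm over their outsides, tops 64 mm above the table). It turns with about 2 N at the rim and stays where left. Rolling its top towards +y of the holder (to the jaws) closes the gap.
- wheel_top (a point): highest point of the wheel, in the middle of its width, 85 mm above the table. The wheel and the sliding jaw ride on one sprung carriage: pressed from above, the wheel gives by up to 5 mm, starting at about 4 N and taking 1.2 N more per mm, then meets a hard stop; let go, it springs back. The point does not turn with the wheel.
- jaw: sliding jaw, aluminium with black rubber face, 80 mm wide (x), 26 mm thick, top 62 mm above the table. Origin at the foot of its face. It slides along the holder's y; the gap to the fixed jaw starts at 85 mm. Driven only by the wheel: 0.3 mm for each mm of travel of the wheel's rim (9 mm per radian), towards +y when the wheel's top rolls to +y.
- pointer (a point): centre line of the red pointer, a fin 4 mm thick (y) standing out to +x from the sliding jaw; the point is at the fin's end, on its top edge, 34 mm above the table, in line with the jaw's face
- clip: green gauge clip on the white scale along the +x edge of the holder, carrying a green fin 4 mm thick. It marks where the sliding jaw's pointer has to come, 18 to 46 mm ahead (+y) of its start. Stiff; leave it where it is.
- mark (a point): centre line of the green fin, on its top edge, at the end towards the red pointer, 34 mm above the table; axes as the holder's. When pointer and mark agree the two fins stand end to end in one line along x, with 3 mm between their ends.
- lipstick_red: lipstick, black foot and red cap, 20 mm across, 68 mm tall, standing near the wheel end of the holder; origin at the centre of its underside. A bystander, loose.
- lipstick_black: all-black lipstick, 20 mm across, 68 mm tall, standing just beyond the holder; origin at the centre of its underside. A bystander, loose.
- spray: hair-spray bottle, silver with white cap, 52 mm across, 210 mm tall; origin at the centre of its underside. A bystander, loose.
- pot: small terracotta pot, 60 mm across, 50 mm tall; origin at the centre of its underside. A bystander, loose.
- cream: amber cream jar with white lid, 56 mm across, 45 mm tall; origin at the centre of its underside. A bystander, loose.
- compact: round black powder compact with pink powder, 68 mm across, 12 mm thick, lying flat; origin at the centre of its underside. A bystander, loose.
- comb: black comb lying flat, 170 mm long, 6 mm thick; origin at the centre of its underside. A bystander, loose.

How it is judged:
By the outcome, as a careful person would: the job done as asked, in the order asked, and still so for the second after the job is handed in, with the robot touching nothing.
It also fails if it takes over 58 s, if anything falls off the work surface, if the arm or the gripper's body presses on something with over 40 N, if the wrist force passes 120 N, or if a joint passes its speed limit or range.

## Working session

There is one attempt and no reset: what is moved stays moved. The work goes in short steps, Python scripts to look and compute and a shell command to move; the robot and the scene stay as the last step left them, time stands still between calls to the robot, and variables do not carry over. Pictures are saved under pics/ and viewed, at most 10 in all, crops included, and the job is handed in when it is done.

```bash
mkdir -p pics; ls
cat > h.py <<'E'
import numpy as np, cv2
from cell import readout, read_camera, calibration, env
def ray(n,uv):
    c=calibration(n);K=np.array(c["K"],float);d=np.array(c["distortion"],float);T=np.array(c["cam_to_world"])
    p=cv2.undistortPoints(np.array(uv,float).reshape(-1,1,2),K,d).reshape(-1,2)
    v=np.c_[p[:,0],-p[:,1],-np.ones(len(p))]@T[:3,:3].T
    return T[:3,3],v
def plane(n,uv,z):
    o,v=ray(n,uv); return o+v*((z-o[2])/v[:,2])[:,None]
def proj(n,P):
    c=calibration(n);K=np.array(c["K"],float);d=np.array(c["distortion"],float);T=np.array(c["cam_to_world"])
    q=(np.array(P,float).reshape(-1,3)-T[:3,3])@T[:3,:3]
    q=q*[1,-1,-1]
    return cv2.projectPoints(q,np.zeros(3),np.zeros(3),K,d)[0].reshape(-1,2)
def snap(n,name):
    im=read_camera(n); cv2.imwrite(f"pics/{name}.png",im[:,:,::-1]); return im
E
python3 - <<'E'
from h import *
for n in("top","side"):
    snap(n,n+"0"); T=np.array(calibration(n)["cam_to_world"]);print(n,T.round(3).tolist(),np.array(calibration(n)["K"]).round(0).tolist())
print(readout.observe())
E
```

```text
pics
top [[-0.027, 0.995, -0.093, 0.444], [-1.0, -0.028, -0.001, 0.033], [-0.003, 0.093, 0.996, 1.198], [0.0, 0.0, 0.0, 1.0]] [[414.0, 0.0, 314.0], [0.0, 414.0, 193.0], [0.0, 0.0, 1.0]]
side [[-0.703, 0.43, -0.566, -0.174], [-0.711, -0.42, 0.565, 0.748], [0.005, 0.8, 0.601, 0.86], [0.0, 0.0, 0.0, 1.0]] [[508.0, 0.0, 328.0], [0.0, 508.0, 193.0], [0.0, 0.0, 1.0]]
{'time_s': 0.1, 'joint_pos': array([-7.59505102e+01,  7.13202523e+00,  9.46272673e+01, -1.91539524e-03,
        7.83527584e+01, -4.73386905e+00]), 'joint_vel': array([-0.16207174, -0.00571183, -0.15369217, -0.10565482, -0.03158298,
       -0.04303369]), 'joint_efforts': array([-3.21438961e-06, -4.24931145e+01, -3.66653752e+01, -7.32388844e-05,
        3.95403578e-03,  3.58561010e-06]), 'eef_pos': array([ 0.20910715, -0.61485038,  0.23013994]), 'eef_rot': array([[ 9.46740669e-01,  3.21996661e-01, -5.06517104e-04],
       [ 3.21997033e-01, -9.46738793e-01,  1.88920714e-03],
       [ 1.28779000e-04, -1.95168624e-03, -9.99998087e-01]]), 'force': array([ 0.07371715,  0.20607043, -0.32862114]), 'wrist_torque': array([-0.00392532,  0.00730624,  0.01455281]), 'grasp_force': 0.0, 'finger_gap': 0.08562452134824897}
```

View pics/top0.png

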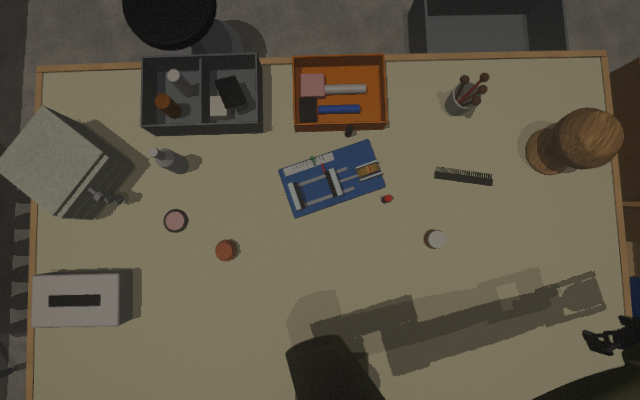

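View pics/side0.png

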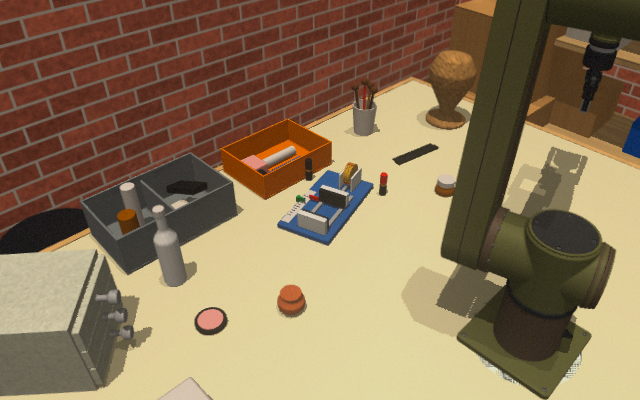

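The top view shows the blue holder around (332,178), with its wheel at (370,170), the red pointer near (325,172) and the green clip near (313,160). The holder's +y points to image left, roughly world +y. The red lipstick is at (388,198) and the black one at (350,131). The side view shows the same layout, with pointer (313,198) and clip (300,199).

```bash
cat >> h.py <<'E'
def masks(im):
    h=cv2.cvtColor(im,cv2.COLOR_RGB2HSV); H,S,V=[h[...,i].astype(int) for i in range(3)]
    return dict(blue=(abs(H-108)<10)&(S>130)&(V>40), green=(abs(H-65)<20)&(S>100)&(V>35), red=((H<6)|(H>172))&(S>120)&(V>50), brass=(abs(H-18)<9)&(S>110)&(V>40))
E
python3 - <<'E'
from h import *
for n,c in(("top",(270,125,400,225)),("side",(270,145,395,245))):
    im=cv2.imread(f"pics/{n}0.png")[:,:,::-1].copy(); m=masks(im)
    x0,y0,x1,y1=c
    for k,v in m.items():
        w=np.zeros_like(v); w[y0:y1,x0:x1]=v[y0:y1,x0:x1]
        N,L,st,ce=cv2.connectedComponentsWithStats(w.astype(np.uint8))
        for i in range(1,N):
            if st[i,4]>=4: print(n,k,st[i].tolist(),ce[i].round(2))
        if k=="blue":
            pts=np.argwhere(w)[:,::-1].astype(float)
            P=plane(n,pts,.016)[:,:2]
            r=cv2.minAreaRect((P*1000).astype(np.float32)); print(n,r)
    cv2.imwrite(f"pics/{n}c.png",cv2.resize(im[y0:y1,x0:x1,::-1],None,fx=6,fy=6,interpolation=cv2.INTER_NEAREST)[:600,:800])
E
```

```text
top blue [324, 140, 49, 38, 588] [349.01 158.19]
top blue [302, 165, 21, 12, 98] [313.47 171.16]
top blue [297, 172, 9, 10, 28] [300.68 177.54]
top blue [376, 177, 5, 3, 6] [378.17 178.  ]
top blue [304, 179, 24, 19, 151] [316.11 187.17]
top blue [341, 178, 31, 23, 208] [355.46 187.07]
top blue [372, 178, 3, 2, 4] [373.   178.75]
top blue [372, 184, 3, 3, 5] [373.  185.2]
top blue [376, 186, 3, 2, 4] [377.25 186.25]
top blue [325, 190, 6, 4, 11] [327.36 191.73]
top blue [362, 190, 2, 4, 4] [362.25 191.5 ]
top blue [321, 194, 4, 2, 4] [322.5  194.75]
top blue [311, 197, 4, 2, 4] [312.5 197.5]
top blue [322, 199, 8, 5, 12] [325.42 201.08]
top blue [330, 199, 3, 5, 7] [331.   201.14]
top blue [319, 202, 2, 3, 5] [319.4 203.2]
top blue [309, 204, 8, 6, 10] [312.7 206.5]
top ((598.3889770507812, -16.765625), (144.02931213378906, 271.9981384277344), 18.164831161499023)
top green [310, 157, 4, 3, 8] [311.75 157.62]
top red [321, 163, 4, 10, 15] [322.6  167.33]
top red [384, 195, 8, 7, 43] [387.53 197.98]
top brass [294, 125, 56, 7, 320] [319.39 127.72]
top brass [351, 125, 34, 6, 154] [367.75 126.97]
top brass [358, 164, 21, 13, 152] [367.72 169.54]
side blue [311, 171, 27, 25, 307] [326.2  180.97]
side blue [279, 181, 93, 61, 760] [333.95 213.5 ]
side blue [347, 189, 3, 3, 5] [348. 190.]
side blue [303, 200, 14, 11, 82] [309.49 205.24]
side blue [316, 204, 21, 15, 163] [326.45 210.75]
side ((656.9296875, -8.647964477539062), (267.7330627441406, 301.5773010253906), 17.47808837890625)
side green [296, 195, 9, 7, 43] [299.47 198.21]
side red [381, 173, 6, 12, 55] [383.05 178.  ]
side red [309, 195, 10, 6, 41] [313.61 197.49]
side brass [270, 145, 62, 53, 1866] [297.22 164.93]
side brass [342, 162, 16, 22, 200] [348.77 171.65]
side brass [380, 174, 1, 4, 4] [380.  175.5]
side brass [380, 183, 7, 4, 15] [382.73 184.8 ]
```

View pics/topc.png

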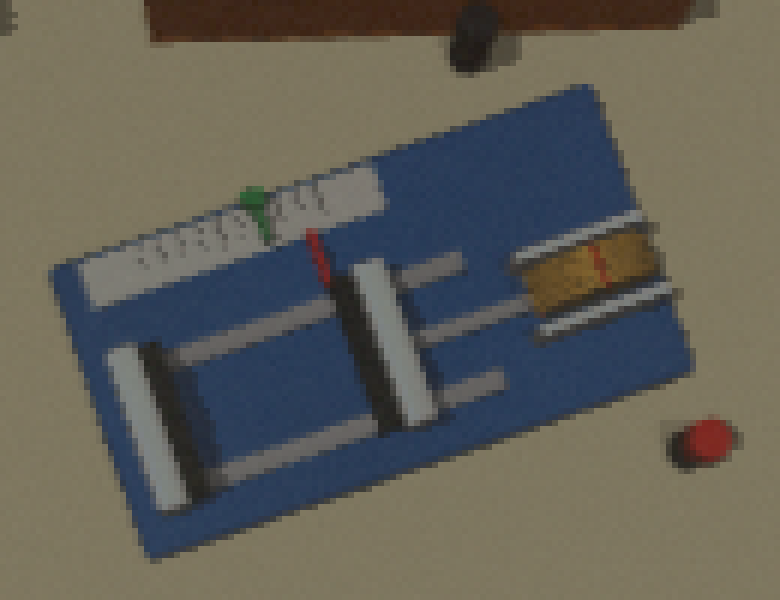

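View pics/sidec.png

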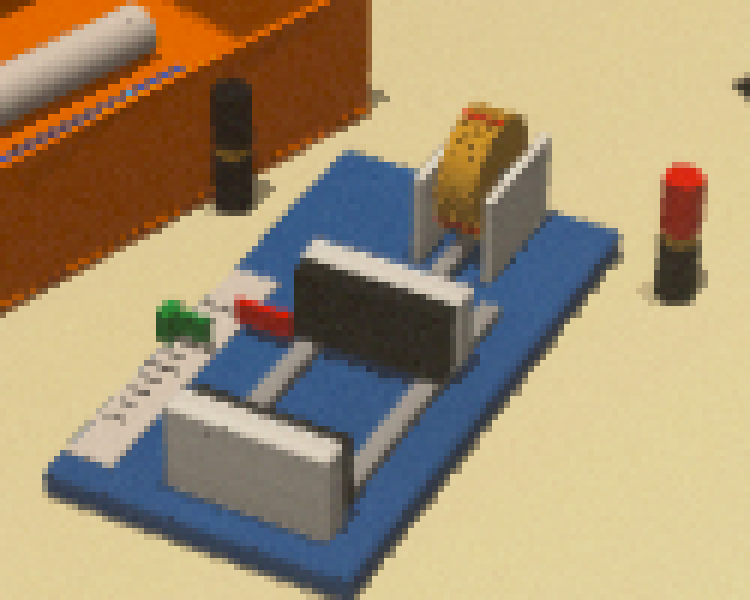

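The top crop shows the plate corners at (590,86), (693,372), (152,560) and (50,270) in crop pixels. The red fin runs (312,232)–(328,285), the green fin's inner end is at (268,242), and the wheel is centred at about (592,272). The side crop shows both fins, and neither lipstick is in the way of the wheel.

Run:
```python
from h import *
t=lambda L:np.array(L,float)/6+[269.6,124.6]
s=lambda L:np.array(L,float)/6+[269.6,144.6]
H=np.array([[93,-140],[-57,-140],[-57,140],[93,140]])/1000.
def fit(P):
    A=H-H.mean(0);B=P-P.mean(0);U,S,V=np.linalg.svd(A.T@B);R=(U@V).T
    o=P.mean(0)-R@H.mean(0);return R,o,(P-(H@R.T+o))*1000
ct=plane("top",t([(590,86),(693,372),(152,560),(50,270)]),.016)[:,:2]
cs=plane("side",s([(350,152),(620,235),(350,580),(45,473)]),.016)[:,:2]
for n,P in(("top",ct),("side",cs),("both",(ct+cs)/2)):
    R,o,e=fit(P);print(n,np.degrees(np.arctan2(R[1,0],R[0,0])),o,"res",e.round(1).tolist(),"wheel",o+R@[0,-.1])
    print("proj wheeltop", (proj("top",np.r_[o+R@[0,-.1],.085])-[269.6,124.6])*6,(proj("side",np.r_[o+R@[0,-.1],.085])-[269.6,144.6])*6)
w=plane("top",t([(592,272)]),.085);print("wheel direct",w)
Rb,ob,_=R,o,0
g=lambda P:((P[:,:2]-ob)@Rb*1000).round(1).tolist()
print("top ptr tip/root, mark",g(plane("top",t([(312,232),(328,285),(268,242),(260,212)]),.034)))
print("side ptr tip/root, mark",g(plane("side",s([(236,298),(293,312),(210,317),(185,308)]),.034)))
```

```text
top 17.551451483335573 [ 0.57976257 -0.02255718] res [[-2.1, 1.7], [0.4, 3.2], [2.1, -2.8], [-0.4, -2.2]] wheel [ 0.60991878 -0.11790183]
proj wheeltop [[599.43900587 266.4517529 ]] [[484.07868287 117.32208462]]
side 17.43263468828723 [ 0.57692455 -0.02081854] res [[-3.0, 1.1], [1.4, 3.5], [2.8, -2.6], [-1.2, -1.9]] wheel [ 0.60688298 -0.11622553]
proj wheeltop [[596.00802312 273.19309199]] [[486.39367393 121.37447666]]
both 17.49208599064285 [ 0.57834355 -0.02168788] res [[-2.6, 1.4], [0.9, 3.3], [2.5, -2.7], [-0.8, -2.0]] wheel [ 0.60840096 -0.11706373]
proj wheeltop [[597.72385573 269.82177879]] [[485.23501147 119.346224  ]]
wheel direct [[ 0.6074776  -0.11443375  0.085     ]]
top ptr tip/root, mark [[66.4, 13.0], [40.0, 14.2], [68.7, 34.3], [83.6, 33.2]]
side ptr tip/root, mark [[67.7, 13.7], [40.1, 10.7], [70.9, 31.4], [84.1, 31.0]]
```

The poses agree between the two views: yaw 17.5°, wheel top near (0.608, -0.116), about 18–21 mm of jaw travel needed. I'll close the gripper and move above the wheel, slightly on its -y side.

```bash
python3 -m jog '[[[0.01,0.012,0,0,0,0],[0.03,0.036,0,0,0,0],[0.055,0.066,0,0,0,0],[0.08,0.097,0,0,0,0],[0.105,0.127,0,0,0,0],[0.13,0.157,0,0,0,0],[0.155,0.188,0,0,0,0],[0.18,0.218,0,0,0,0],[0.205,0.248,0,0,0,0],[0.23,0.279,0,0,0,0],[0.255,0.309,0,0,0,0],[0.28,0.339,0,0,0,0],[0.305,0.369,-0.01,0,0,0],[0.33,0.4,-0.03,0,0,0],[0.355,0.43,-0.05,0,0,0],[0.378,0.458,-0.07,0,0,0],[0.393,0.476,-0.085,0,0,0],[0.401,0.486,-0.1,0,0,0],[0.4025,0.4875,-0.11,0,0,0],[0.4025,0.4875,-0.116,0,0,0]]]' 0
python3 - <<'E'
from h import *
im=snap("side","side1"); cv2.imwrite("pics/side1c.png",cv2.resize(im[120:220,290:410,::-1],None,fx=6,fy=6,interpolation=cv2.INTER_NEAREST))
print(proj("side",[.608,-.116,.085]),readout.observe()["eef_pos"])
E
```

```text
time_s: 2.1
eef_pos: [0.6109, -0.1278, 0.114]
eef_rot: [[0.947, 0.322, -0.002], [0.322, -0.947, 0.0], [-0.002, -0.001, -1.0]]
force: [0.3, 0.2, -0.9]
finger_gap: -0.0002
grasp_force: 0.0
[[350.3130906  164.69900255]] [ 0.61043169 -0.12813963  0.11345204]
```

View pics/side1c.png

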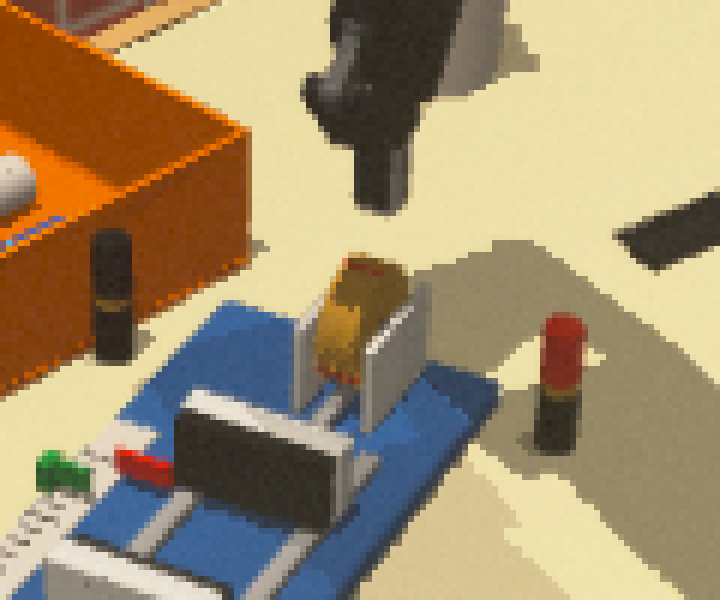

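The closed fingertip is hanging just above the wheel, at crop (380,210) with the wheel top at (375,262), and it is clear of the lipsticks. Next I press gently.

```bash
python3 -m jog '[[[0,0,-0.008,0,0,0],[0,0,-0.016,0,0,0],[0,0,-0.023,0,0,0],[0,0,-0.026,0,0,0],[0,0,-0.028,0,0,0],[0,0,-0.03,0,0,0],[0,0,-0.031,0,0,0],[0,0,-0.031,0,0,0]]]'
```

```text
time_s: 2.95
eef_pos: [0.6119, -0.1279, 0.0846]
eef_rot: [[0.947, 0.322, 0.0], [0.322, -0.947, -0.0], [0.0, 0.0, -1.0]]
force: [0.1, 0.3, -0.0]
finger_gap: -0.0001
grasp_force: 0.0
```

```bash
python3 -m jog '[[[0,0,-0.0015,0,0,0],[0,0,-0.0025,0,0,0],[0,0,-0.003,0,0,0],[0,0,-0.003,0,0,0],[-0.0006,0.0019,-0.003,0,0,0],[-0.0012,0.0038,-0.003,0,0,0]]]'
```

```text
time_s: 3.55
eef_pos: [0.6113, -0.1251, 0.0825]
eef_rot: [[0.947, 0.322, 0.002], [0.322, -0.947, -0.002], [0.001, 0.003, -1.0]]
force: [-1.4, -2.3, 4.3]
finger_gap: -0.0001
grasp_force: 2.6
```

```bash
python3 -m jog '[[[-0.0006,0.0019,-0.0005,0,0,0],[-0.0012,0.0038,-0.001,0,0,0],[-0.0018,0.0057,-0.001,0,0,0],[-0.0024,0.0076,-0.001,0,0,0],[-0.003,0.0095,-0.001,0,0,0],[-0.0036,0.0114,-0.001,0,0,0],[-0.0042,0.0133,-0.001,0,0,0],[-0.0048,0.0152,-0.001,0,0,0],[-0.0054,0.0171,-0.001,0,0,0],[-0.006,0.019,-0.001,0,0,0],[-0.006,0.019,-0.001,0,0,0]]]'
python3 - <<'E'
from h import *
for n in("top","side"):
    im=snap(n,n+"2"); m=masks(im)
    for k,(x0,y0,x1,y1) in dict(green=(290,145,330,215),red=(300,150,335,215)).items():
        w=np.zeros_like(m[k]); w[y0:y1,x0:x1]=m[k][y0:y1,x0:x1]; p=np.argwhere(w)[:,::-1]; print(n,k,len(p),p.mean(0))
o=readout.observe();print(o["time_s"],o["eef_pos"],o["force"])
E
```

```text
time_s: 4.65
eef_pos: [0.605, -0.1053, 0.0813]
eef_rot: [[0.947, 0.322, 0.001], [0.322, -0.947, -0.001], [0.001, 0.001, -1.0]]
force: [-2.4, -0.6, 4.9]
finger_gap: -0.0002
grasp_force: 2.5
top green 8 [311.875 157.875]
top red 14 [320.28571429 168.5       ]
side green 43 [299.48837209 198.20930233]
side red 43 [312.11627907 199.55813953]
4.75 [ 0.60501982 -0.10533701  0.08125201] [-2.04087661 -0.22109988  4.58282816]
```

The jaw moved about 6 mm, the clip is unmoved, and there was no slip. Second stroke: lift, go back, press, roll.

```bash
python3 -m jog '[[[0,0,0.006,0,0,0],[0,0,0.012,0,0,0],[0.0036,-0.0115,0.014,0,0,0],[0.0072,-0.023,0.014,0,0,0],[0.0072,-0.023,0.01,0,0,0],[0.0072,-0.023,0.006,0,0,0],[0.0072,-0.023,0.003,0,0,0],[0.0072,-0.023,0.001,0,0,0],[0.0072,-0.023,0.0,0,0,0],[0.0066,-0.021,0,0,0,0],[0.006,-0.019,0,0,0,0],[0.0054,-0.017,0,0,0,0],[0.0048,-0.015,0,0,0,0],[0.0039,-0.0125,0,0,0,0],[0.0031,-0.01,0,0,0,0],[0.0024,-0.0075,0,0,0,0],[0.0016,-0.005,0,0,0,0],[0.0008,-0.0025,0,0,0,0],[0,0,0,0,0,0],[0,0,0,0,0,0]]]'
cat >> h.py <<'E'
def meas(tag):
    R=np.array([[.9537,-.3007],[.3007,.9537]]);o=np.array([.5783,-.0217])
    for n in("top","side"):
        im=snap(n,n+tag); m=masks(im)
        for k,(x0,y0,x1,y1) in dict(green=(290,145,330,215),red=(300,150,335,215)).items():
            w=np.zeros_like(m[k]); w[y0:y1,x0:x1]=m[k][y0:y1,x0:x1]; p=np.argwhere(w)[:,::-1]
            print(n,k,len(p),p.mean(0).round(2),((plane(n,[p.mean(0)],.028)[0,:2]-o)@R*1000).round(1))
    s=readout.observe();print(s["time_s"],s["eef_pos"].round(4),s["force"].round(1)); return im
E
python3 - <<'E'
from h import *
im=meas("3")
cv2.imwrite("pics/side3c.png",cv2.resize(im[165:225,280:360,::-1],None,fx=10,fy=10,interpolation=cv2.INTER_CUBIC))
R=np.array([[.9537,-.3007],[.3007,.9537]]);o=np.array([.5783,-.0217])
print(((plane("side",[(313.61,197.49)],.028)[0,:2]-o)@R*1000),((plane("side",[(312.12,199.56)],.028)[0,:2]-o)@R*1000))
E
```

```text
time_s: 6.75
eef_pos: [0.6042, -0.1048, 0.0809]
eef_rot: [[0.947, 0.323, -0.001], [0.323, -0.947, -0.0], [-0.001, 0.0, -1.0]]
force: [-1.6, -0.8, 5.4]
finger_gap: 0.0003
grasp_force: 2.6
top green 9 [311.89 158.  ] [90.9 33.9]
top red 13 [317.77 169.38] [54.3 28.7]
side green 43 [299.49 198.21] [85.4 34.2]
side red 42 [310.93 201.14] [52.  30.9]
6.85 [ 0.6042 -0.1048  0.0808] [-2.7  0.2  5.8]
[53.51330483 13.43867419] [52.58312316 23.31084347]
```

View pics/side3c.png

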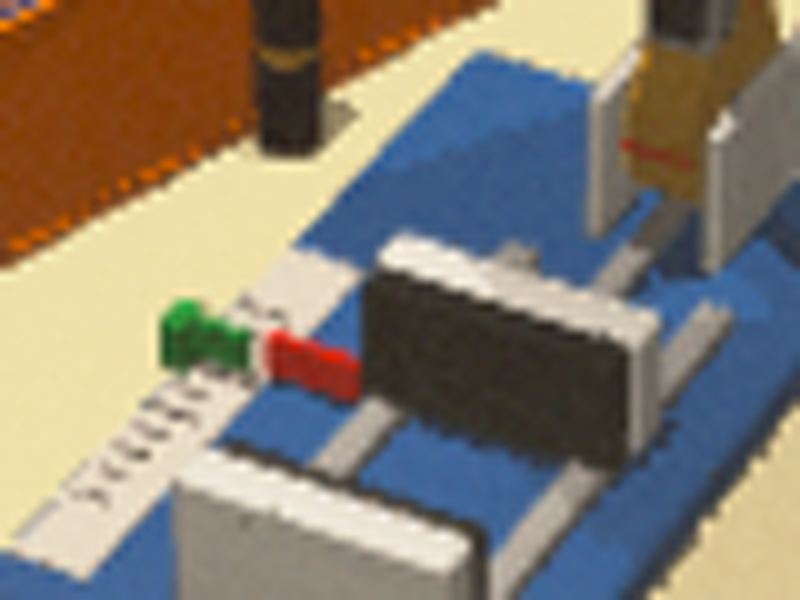

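In the side view the red fin, at crop (270–360, 335–400), is close to the green fin's end at (250,345). The pressed carriage lowers the pointer, so I'll lift off and measure with it released.

```bash
python3 -m jog '[[[0,0,0.006,0,0,0],[0,0,0.014,0,0,0],[0.0036,-0.0115,0.018,0,0,0],[0.0072,-0.023,0.018,0,0,0],[0.0072,-0.023,0.018,0,0,0]]]'
python3 - <<'E'
from h import *
im=meas("4")
cv2.imwrite("pics/side4c.png",cv2.resize(im[180:215,285:335,::-1],None,fx=16,fy=16,interpolation=cv2.INTER_CUBIC))
E
```

```text
time_s: 7.35
eef_pos: [0.6124, -0.1299, 0.0986]
eef_rot: [[0.947, 0.32, 0.001], [0.32, -0.947, -0.001], [0.001, 0.001, -1.0]]
force: [-1.1, 0.4, 1.2]
finger_gap: 0.0002
grasp_force: 0.0
top green 9 [311.89 158.  ] [90.9 33.9]
top red 14 [317.57 168.57] [56.7 28.5]
side green 45 [299.53 198.33] [85.1 34.6]
side red 42 [310.79 200.36] [54. 28.]
7.45 [ 0.6116 -0.1287  0.0979] [-0.3 -0.7  0.2]
```

View pics/side4c.png

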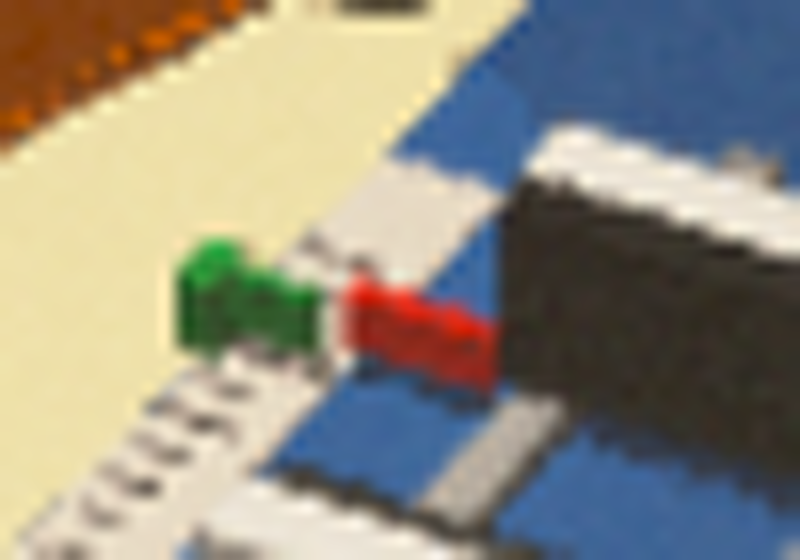

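Released, the jaw has advanced about 14.6 mm from its start and needs about 5.5 mm more. I'll roll 13 mm at the rim (4 mm of jaw), lift, and measure more finely.

```bash
python3 -m jog '[[[-0.0018,0.0057,-0.006,0,0,0],[-0.0018,0.0057,-0.011,0,0,0],[-0.0018,0.0057,-0.014,0,0,0],[-0.0018,0.0057,-0.016,0,0,0],[-0.0018,0.0057,-0.018,0,0,0],[-0.0018,0.0057,-0.018,0,0,0],[-0.0024,0.0076,-0.018,0,0,0],[-0.003,0.0095,-0.018,0,0,0],[-0.0037,0.0117,-0.018,0,0,0],[-0.0044,0.0139,-0.018,0,0,0],[-0.0051,0.0161,-0.018,0,0,0],[-0.0057,0.0181,-0.018,0,0,0],[-0.0057,0.0181,-0.018,0,0,0],[-0.0057,0.0181,-0.014,0,0,0],[-0.0057,0.0181,-0.008,0,0,0],[-0.0057,0.0181,0,0,0,0],[-0.0057,0.0181,0.004,0,0,0]]]'
cat >> h.py <<'E'
def fine(n,ims,z):
    R=np.array([[.9537,-.3007],[.3007,.9537]]);o=np.array([.5783,-.0217])
    im=np.mean([i.astype(float) for i in ims],0)
    yy,xx=np.mgrid[140:220,285:340]; px=np.c_[xx.ravel(),yy.ravel()]
    Q=(plane(n,px,z)[:,:2]-o)@R*1000; C=im[yy.ravel(),xx.ravel()]
    r=C[:,0]-C[:,1:].max(1); g=C[:,1]-np.maximum(C[:,0],C[:,2])
    for k,w,a,b in(("red",r,44,66),("green",g,70,79),("greenall",g,68,100)):
        s=(Q[:,0]>a)&(Q[:,0]<b)&(Q[:,1]>0)&(Q[:,1]<60)&(w>12)
        A=np.c_[np.ones(s.sum()),Q[s,0]-68]; sw=np.sqrt(w[s]); c=np.linalg.lstsq(A*sw[:,None],Q[s,1]*sw,rcond=None)[0]
        print(n,k,s.sum(),"wmean",np.average(Q[s],axis=0,weights=w[s]).round(2),"at68",c.round(2))
E
python3 - <<'E'
from h import *
for tag in("0","4"):
    for n,z in(("top",.034),("side",.03)): print(tag,end=" "); fine(n,[cv2.imread(f"pics/{n}{tag}.png")[:,:,::-1]],z)
print("now")
for n,z in(("top",.034),("side",.03)): fine(n,[snap(n,f"{n}5{i}") for i in range(6)],z)
s=readout.observe();print(s["time_s"],s["eef_pos"].round(4),s["force"].round(1))
im=cv2.imread("pics/side50.png");cv2.imwrite("pics/side5c.png",cv2.resize(im[180:215,285:335],None,fx=16,fy=16,interpolation=cv2.INTER_CUBIC))
E
```

```text
time_s: 9.15
eef_pos: [0.6066, -0.1099, 0.1033]
eef_rot: [[0.947, 0.322, 0.001], [0.322, -0.947, -0.0], [0.001, 0.001, -1.0]]
force: [0.7, 0.3, 0.0]
finger_gap: 0.0
grasp_force: 0.0
0 top red 17 wmean [55.24 13.84] at68 [13.88  0.  ]
top green 5 wmean [75.21 34.09] at68 [3.399e+01 1.000e-02]
top greenall 23 wmean [86.94 34.07] at68 [3.372e+01 2.000e-02]
0 side red 51 wmean [55.66 16.58] at68 [21.64  0.41]
side green 12 wmean [75.46 35.87] at68 [36.57 -0.09]
side greenall 47 wmean [85.38 34.96] at68 [39.46 -0.26]
4 top red 16 wmean [54.23 28.62] at68 [29.09  0.03]
top green 5 wmean [75.16 34.02] at68 [34.01  0.  ]
top greenall 24 wmean [86.86 33.95] at68 [3.358e+01 2.000e-02]
4 side red 49 wmean [55.29 29.26] at68 [27.93 -0.1 ]
side green 13 wmean [75.53 35.62] at68 [37.02 -0.19]
side greenall 48 wmean [85.35 34.86] at68 [39.14 -0.25]
now
top red 16 wmean [55.38 32.08] at68 [32.04 -0.  ]
top green 5 wmean [75.15 34.03] at68 [3.399e+01 1.000e-02]
top greenall 25 wmean [86.71 34.03] at68 [3.375e+01 2.000e-02]
side red 54 wmean [55.31 32.7 ] at68 [30.9  -0.14]
side green 14 wmean [75.54 35.37] at68 [37.08 -0.23]
side greenall 49 wmean [85.3  34.82] at68 [38.88 -0.23]
9.75 [ 0.606  -0.11    0.1021] [ 0.7 -0.8 -0.8]
```

View pics/side5c.png

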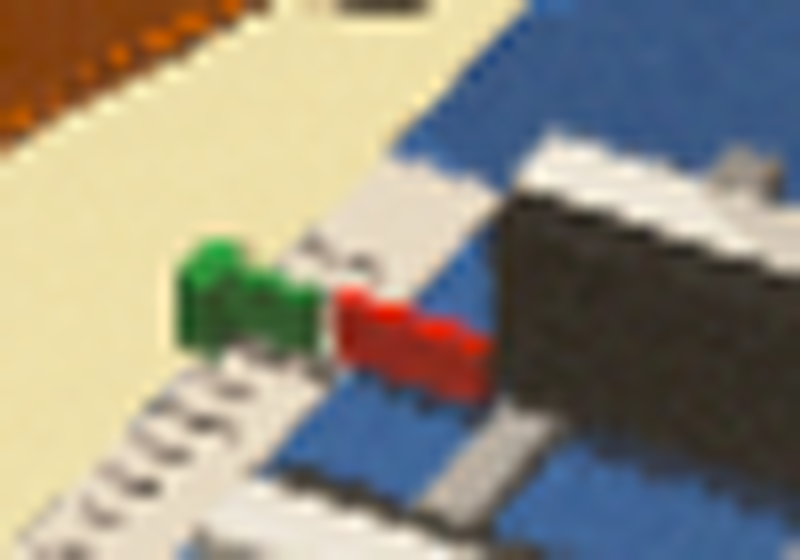

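From the top view about 1.9 mm remains, and from the side view about 2.5 mm. The last 13 mm stroke gave 3.45 mm, so about 1.5 mm was lost at take-up. I'll now roll 8 mm.

```bash
python3 -m jog '[[[0.0033,-0.0105,-0.006,0,0,0],[0.0033,-0.0105,-0.012,0,0,0],[0.0033,-0.0105,-0.017,0,0,0],[0.0033,-0.0105,-0.02,0,0,0],[0.0033,-0.0105,-0.022,0,0,0],[0.0033,-0.0105,-0.022,0,0,0],[0.0028,-0.009,-0.022,0,0,0],[0.0023,-0.0074,-0.022,0,0,0],[0.0018,-0.0058,-0.022,0,0,0],[0.0013,-0.0042,-0.022,0,0,0],[0.0008,-0.0027,-0.022,0,0,0],[0.0008,-0.0027,-0.022,0,0,0],[0.0008,-0.0027,-0.018,0,0,0],[0.0008,-0.0027,-0.012,0,0,0],[0.0008,-0.0027,-0.004,0,0,0],[0.0008,-0.0027,0.004,0,0,0]]]'
python3 - <<'E'
from h import *
for n,z in(("top",.034),("side",.03)): fine(n,[snap(n,f"{n}6{i}") for i in range(10)],z)
s=readout.observe();print(s["time_s"],s["eef_pos"].round(4),s["force"].round(1))
im=cv2.imread("pics/side60.png");cv2.imwrite("pics/side6c.png",cv2.resize(im[180:215,285:335],None,fx=16,fy=16,interpolation=cv2.INTER_CUBIC))
E
```

```text
time_s: 11.35
eef_pos: [0.6067, -0.1124, 0.1067]
eef_rot: [[0.947, 0.322, -0.0], [0.322, -0.947, 0.0], [-0.0, -0.0, -1.0]]
force: [0.2, 0.1, -0.2]
finger_gap: -0.0003
grasp_force: 0.0
top red 17 wmean [54.74 34.5 ] at68 [ 3.414e+01 -3.000e-02]
top green 5 wmean [75.14 34.03] at68 [3.399e+01 1.000e-02]
top greenall 24 wmean [86.81 33.98] at68 [3.362e+01 2.000e-02]
side red 55 wmean [55.11 34.91] at68 [32.65 -0.18]
side green 14 wmean [75.54 35.42] at68 [37.14 -0.23]
side greenall 49 wmean [85.28 34.84] at68 [38.91 -0.24]
12.35 [ 0.6069 -0.1127  0.1063] [-0.9  0.4  0.1]
```

View pics/side6c.png

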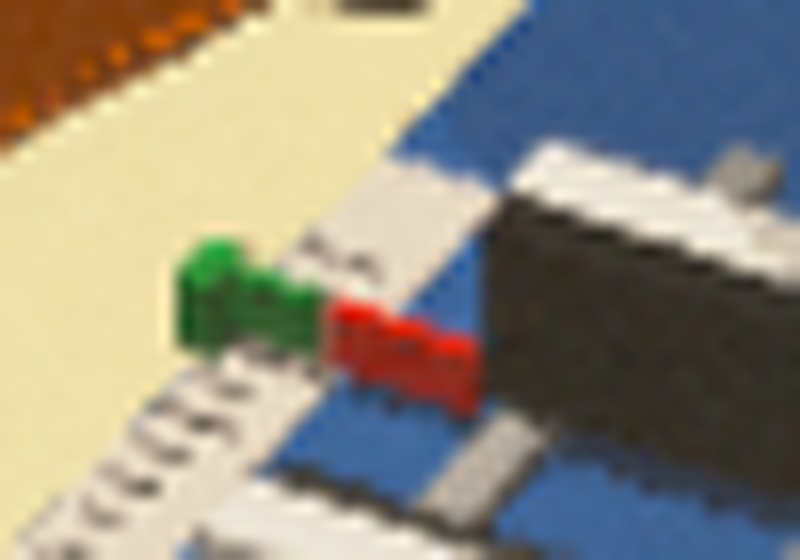

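The fins now look end to end at crop (318,290)/(335,303). I'll do one subpixel collinearity check on the saved frames, tracing the fin centre lines in each view.

Run:
```python
from h import *
def A(n,t,N): return np.mean([cv2.imread(f"pics/{n}{t}{i}.png")[:,:,::-1].astype(float) for i in range(N)],0)
def al(im):
    r=im[...,0]-im[...,1:].max(2); g=im[...,1]-np.maximum(im[...,0],im[...,2]); return r,g
R=np.array([[.9537,-.3007],[.3007,.9537]]);o=np.array([.5783,-.0217])
for t,N in(("5",6),("6",10)):
    # top: per-row centroid across columns
    r,g=al(A("top",t,N))
    for k,w,rows in(("r",r,range(160,177)),("g",g,range(154,168))):
        for y in rows:
            a=np.clip(w[y,300:330],0,None); a[a<8]=0
            if a.sum()>25:
                u=(a*np.arange(300,330)).sum()/a.sum(); q=((plane("top",[(u,y)],.034)[0,:2]-o)@R*1000); print("top",t,k,y,round(u,2),int(a.sum()),q.round(1))
    r,g=al(A("side",t,N))
    for k,w,cols in(("r",r,range(303,317)),("g",g,range(295,309))):
        for x in cols:
            a=w[190:212,x]; a=np.clip(a,0,None); m=a.max()
            if m<25: continue
            b=np.clip(a/(.7*np.median(a[a>.5*m])),0,1); b[b<.25]=0
            c=(b*np.arange(190,212)).sum()/b.sum()
            print("side",t,k,x,"mid",c.round(2),"h",b.sum().round(2),"top",(c-b.sum()/2).round(2))
```

```text
top 5 r 165 315.28 104 [67.6 31.6]
top 5 r 166 315.46 158 [64.8 32.1]
top 5 r 167 315.66 123 [61.9 32.5]
top 5 r 168 316.25 111 [58.6 31.8]
top 5 r 169 316.57 140 [55.6 31.9]
top 5 r 170 316.92 141 [52.6 31.9]
top 5 r 171 317.26 111 [49.5 31.9]
top 5 r 172 317.6 132 [46.5 32. ]
top 5 r 173 317.83 126 [43.6 32.3]
top 5 r 174 318.0 50 [40.7 32.8]
top 5 g 156 312.23 76 [95.  31.4]
top 5 g 157 311.59 176 [92.9 34. ]
top 5 g 158 311.74 162 [90.  34.5]
top 5 g 159 311.76 82 [87.2 35.4]
top 5 g 160 312.36 67 [84.  34.8]
top 5 g 161 313.07 66 [80.6 33.8]
top 5 g 162 313.47 55 [77.5 33.7]
top 5 g 163 313.57 58 [74.7 34.3]
top 5 g 164 314.0 28 [71.6 34.1]
side 5 r 305 mid 197.63 h 14.51 top 190.38
side 5 r 306 mid 199.66 h 5.55 top 196.89
side 5 r 307 mid 199.83 h 5.31 top 197.17
side 5 r 308 mid 199.85 h 5.23 top 197.24
side 5 r 309 mid 200.76 h 5.11 top 198.21
side 5 r 310 mid 200.8 h 5.35 top 198.13
side 5 r 311 mid 201.5 h 4.0 top 199.5
side 5 r 312 mid 201.89 h 4.73 top 199.52
side 5 r 313 mid 202.0 h 5.0 top 199.5
side 5 r 314 mid 202.5 h 4.0 top 200.5
side 5 r 315 mid 202.78 h 6.31 top 
[... 1116 characters left out ...]
side 6 r 307 mid 200.77 h 5.1 top 198.22
side 6 r 308 mid 200.83 h 5.3 top 198.18
side 6 r 309 mid 201.02 h 4.95 top 198.55
side 6 r 310 mid 201.96 h 4.9 top 199.51
side 6 r 311 mid 202.0 h 5.0 top 199.5
side 6 r 312 mid 202.5 h 4.0 top 200.5
side 6 r 313 mid 202.96 h 4.9 top 200.51
side 6 r 314 mid 202.5 h 5.27 top 199.86
side 6 g 296 mid 198.34 h 5.63 top 195.52
side 6 g 297 mid 197.59 h 5.0 top 195.09
side 6 g 298 mid 197.25 h 4.69 top 194.91
side 6 g 299 mid 197.15 h 4.95 top 194.68
side 6 g 300 mid 198.01 h 4.96 top 195.53
side 6 g 301 mid 198.29 h 3.77 top 196.4
side 6 g 302 mid 198.95 h 4.89 top 196.51
side 6 g 303 mid 199.24 h 4.47 top 197.01
side 6 g 304 mid 199.04 h 3.14 top 197.48
```

Both views agree. The top view has the pointer at 34.5 mm and the mark at 34.1 mm, and the side view has the fins collinear within about 0.2 mm. The clip and holder haven't moved. Now I retreat and hand in.

```bash
python3 -m jog '[[[0,0,0.01,0,0,0],[0,0,0.03,0,0,0],[0,0,0.05,0,0,0],[0,0,0.07,0,0,0],[0,0,0.09,0,0,0],[0,0,0.1,0,0,0],[0,0,0.1,0,0,0],[0,0,0.1,0,0,0]]]' && python3 -c "
from h import *
meas('7'); print(env.job_done())"
```

```text
time_s: 13.15
eef_pos: [0.6066, -0.1126, 0.2059]
eef_rot: [[0.947, 0.322, -0.0], [0.322, -0.947, 0.0], [-0.0, -0.0, -1.0]]
force: [0.7, 0.2, -0.1]
finger_gap: -0.0002
grasp_force: 0.0
top green 9 [311.67 157.89] [91.4 34.3]
top red 13 [315.62 169.54] [55.9 34.7]
side green 43 [299.65 198.33] [84.8 34.4]
side red 42 [310.07 201.86] [52.5 34.6]
13.25 [ 0.6061 -0.1125  0.2048] [-0.1 -0.6 -0.7]
the job is handed in; nothing more can be done
None
```

The job is handed in at about 13 s: I rolled the jaw closed by the wheel until its red pointer lined up with the green clip, within about 0.5 mm as measured from the camera views, and the arm finished clear of everything.

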